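# Load the blood bank centrifuge in balance

## Task

Load the centrifuge for a balanced spin: pick out the four tube inserts that hold blood tubes and lower one into each of the four rotor buckets, right down to the bucket floor, so that inserts with the same number of tubes sit opposite each other across the rotor. Carry the inserts upright and set them down without dropping them, and leave the empty insert and the dropper vial standing where they are.

Things in the scene. Friction and masses are not known exactly. Their poses are not given: they have to be found in the camera images.
- full_insert_1: Tube insert (centrifuge adapter) with all four bores filled: four capped blood tubes, 120 g. Lavender caps, diameter 16, 14.5 mm off axis, tops at 81 mm. Pale cylinder, diameter 46 mm, height 55 (foot 36 wide). On its axis a thin rod carries a round grey lifting grip, diameter 16, from 84 to 126 mm above the underside. Origin: centre of underside, z up. Loose, upright on the bench.
- full_insert_2: Tube insert (centrifuge adapter) with all four bores filled: four capped blood tubes, 120 g. Lavender caps, diameter 16, 14.5 mm off axis, tops at 81 mm. Pale cylinder, diameter 46 mm, height 55 (foot 36 wide). On its axis a thin rod carries a round grey lifting grip, diameter 16, from 84 to 126 mm above the underside. Origin: centre of underside, z up. Loose, upright on the bench.
- half_insert_1: Tube insert (centrifuge adapter) half filled: two capped blood tubes opposite each other, two empty bores, 90 g. Lavender caps, diameter 16, 14.5 mm off axis, tops at 81 mm. Pale cylinder, diameter 46 mm, height 55 (foot 36 wide). On its axis a thin rod carries a round grey lifting grip, diameter 16, from 84 to 126 mm above the underside. Origin: centre of underside, z up. Loose, upright on the bench.
- half_insert_2: Tube insert (centrifuge adapter) half filled: two capped blood tubes opposite each other, two empty bores, 90 g. Lavender caps, diameter 16, 14.5 mm off axis, tops at 81 mm. Pale cylinder, diameter 46 mm, height 55 (foot 36 wide). On its axis a thin rod carries a round grey lifting grip, diameter 16, from 84 to 126 mm above the underside. Origin: centre of underside, z up. Loose, upright on the bench.
- bucket_1: One of four like open steel buckets of the centrifuge rotor. Bore 58 mm, outside 64 (67 at the rim). Origin: centre of underside, 65 mm above the bench, z up; inner floor 5 mm, rim 66 mm above it. The four stand a quarter turn apart, axes 90 mm from the rotor's centre: opposite ones 180 mm apart, neighbours 127.
- bucket_2: One of four like open steel buckets of the centrifuge rotor. Bore 58 mm, outside 64 (67 at the rim). Origin: centre of underside, 65 mm above the bench, z up; inner floor 5 mm, rim 66 mm above it. The cross-shaped rotor starts at any angle and turns only stiffly if pushed. The bucket's x points away from the rotor's centre.
- bucket_3: One of four like open steel buckets of the centrifuge rotor. Bore 58 mm, outside 64 (67 at the rim). Origin: centre of underside, 65 mm above the bench, z up; inner floor 5 mm, rim 66 mm above it. They stand in a round chamber, diameter 290, in a white case 340 x 400 mm whose flat top is 150 mm above the bench.
- bucket_4: One of four like open steel buckets of the centrifuge rotor. Bore 58 mm, outside 64 (67 at the rim). Origin: centre of underside, 65 mm above the bench, z up; inner floor 5 mm, rim 66 mm above it. The case's hood stands open on the side away from the inserts, 170 mm from the rotor's centre, leaning back, up to 0.47 m above the bench.
- empty_insert: Bystander: the same tube insert without tubes, four empty bores, 60 g. Pale cylinder, diameter 46 mm, height 55 (foot 36 wide). On its axis a thin rod carries a round grey lifting grip, diameter 16, from 84 to 126 mm above the underside. Origin: centre of underside, z up. Loose, upright on the bench.
- dropper_vial: Bystander: amber glass reagent vial with white dropper cap, 25 mm in diameter, 66 mm high. Origin: centre of the underside. Stands loose on the bench.

How it is judged:
By the outcome, as a careful person would: the job done as asked, in the order asked, and still so for the second after the job is handed in, with the robot touching nothing.
It also fails if it takes over 136 s, if anything falls off the work surface, if the arm or the gripper's body presses on something with over 40 N, if the wrist force passes 120 N, or if a joint passes its speed limit or range.

## Robot

A 6-joint arm with a two-finger parallel gripper is mounted at the origin on the work surface. World frame = base frame: x ahead of the robot, y to its left, z up, the work surface at z = 0. Lengths are in m, angles in rad, forces in N, time in s.
With the tool pointing down it reaches from about 0.3 to 0.775 m from the base axis. Payload 14.6 kg.
Tool frame: the origin (TCP) lies at the very end of the fingers, on their centre line; the grasp point (between the pads) lies 19 mm behind it; z points along the fingers, y is the line along which they close (so a half turn about z gives the same grasp; the last joint's range is limited). The gripper opens to 94 mm and grips with 3 to 60 N. Pads are 16 mm wide; open, the fingers measure 119 mm over their backs; the gripper's body (75 mm by 177 mm) begins 78 mm behind the grasp point.
Start: joints at [1.07, 0.3, 1.521, -0, 1.321, -0.067], TCP at [0.231, 0.499, 0.205] pointing down, gripper open.
Joint ranges: [-3.03, 3.03], [-0.79, 2.21], [0.23, 2.52], [-1.04, 4.18], [0, 3.07], [-2.55, 2.55]. Speed limits (rad/s): [2.22, 2.22, 2.57, 3.14, 3.14, 3.14].

## Interface

Orientations are given as [roll, pitch, yaw] about the fixed x, y, z axes, in that order (R = Rz(yaw) Ry(pitch) Rx(roll)).
In Python, from station import ctrl gives the robot as it stands.
- The arm moves only by the tool move_arm, never from a script. Its argument "increments" is a list of rows, each a list of 7 numbers: the opening, from 0 (shut) to 1 (fully open), then the shift along the tool's x, y, z in units of 50 mm (1.0 is 50 mm), then the turn, a rotation vector about the tool's x, y, z in rad. In form: [[claw, tx, ty, tz, rx, ry, rz], ...]. A call has 1 to 20 rows; each row shifts and turns the commanded pose from where the row before left it, along the tool's axes as they then stand; what a row does not reach is not made up. A row lasts 1/10 s, in which the tool goes at most 50 mm and 8.59 degrees, less where a joint would pass 70% of its speed; a pose out of reach is approached as far as the arm can. A call is refused whole if a number of a shift passes 1 or a number of a turn 0.15, either way. A call with a gripper value outside its range is refused whole. The fingers move at their own pace and stop on an object; "force" is the grip in N (left out, the last holds). Time passes only in rows, so rows that do not move let the fingers close. It gives the time, the measured TCP pose, the force, the opening and the grip force at its end, in the units of the state.
- ctrl.get_obs(): the state, without advancing time (a new reading comes with each control period).
- ctrl.camera(name): name is "scene" or "top"; returns a dict with "color" (384x512x3 uint8, blue, green, red), "K" (3x3 intrinsics, pixels), "pose" (4x4, takes a point from camera to world coordinates). Camera axes: x right, y down, z forward; pixel columns grow to the right and rows downward; lengths in m; the calibration is good to about 2 mm. A picture is of the moment at which its call begins. There is no depth.
- ctrl.hand_in(): hands the job in; it is judged then, once.
Trained networks look in a picture, given as the dict that the camera call returned (one of the last four; its "shot" number tells which), for a name from the list of things; names that differ only in an ending like _2 or _b are one class to them, and where a whole thing is asked for, a point or a joint stands for the part that bears it (a point fixed in the world has none). Each returns a list of dicts, best first, with "conf" (0 to 1); they miss things now and then, are a little off and sometimes report something else, mostly with a low value. They report only what shows in the picture. A call takes as long as a camera call.
- ctrl.cut_out(name, picture): "mask" (384x512 bool, what is visible of it) and "centre" ([row, column] in pixels, amid what is visible of it).
The state is a dict: "time_s": time; "qpos": joint angles; "joint_vel": joint speeds; "tau": joint torques, N m; "ee_pos": TCP position; "eef_rot": TCP orientation; "force": force on the tool from outside, world axes, zero at the start; "moment": the same for the moment, N m; "grip_width": finger opening in m; "grip_force": force on a finger pad.
Only numpy, scipy, OpenCV 4.12 (cv2) and the standard library are available. Lean on these libraries where they do the work, as an engineer would, in place of code of your own. Each camera call takes 0.05 s, during which the arm holds its last target. There are 200 camera calls.

## Working session

There is one attempt and no reset: what is moved stays moved. The work goes in short steps, Python scripts to look and compute and a tool call to move; the robot and the scene stay as the last step left them, time stands still between calls to the robot, and variables do not carry over. Pictures are saved under pics/ and viewed, at most 14 in all, crops included, and the job is handed in when it is done.

Besides the shell and the picture viewer there is one more tool, called after "Request:" as name([rows], argument=value, ...), one row to a line, values as JSON. move_arm: Moves the arm, as the interface text tells. Its arguments: {"type":"object","properties":{"increments":{"type":"array","items":{"type":"array","items":{"type":"number"}}},"force":{"type":"number"}},"required":["increments"]}

```bash
ls; mkdir -p pics
python3 - <<'E'
from station import ctrl
import cv2,numpy as np
np.set_printoptions(precision=4,suppress=True)
o=ctrl.get_obs();print(o['time_s'],o['ee_pos'],o['eef_rot'],o['grip_width'])
for n in('top','scene'):
    p=ctrl.camera(n);cv2.imwrite(f'pics/{n}0.png',p['color']);print(n,p['K'],p['pose'])
    for c in('full_insert_1','half_insert_1','empty_insert','bucket_1','dropper_vial'):
        print(c,[(round(d['conf'],2),np.round(d['centre'],1).tolist(),int(d['mask'].sum())) for d in ctrl.cut_out(c,p)])
E
```

```text
pics
0.0 [0.2311 0.4988 0.2049] [-3.1404 -0.0001  2.7078] 0.09433921552472006
top [[367.276    0.     248.7011]
 [  0.     367.276  195.4937]
 [  0.       0.       1.    ]] [[-0.0019 -0.9938  0.111   0.41  ]
 [-0.9995 -0.0015 -0.0304  0.0315]
 [ 0.0304 -0.111  -0.9933  0.9873]
 [ 0.      0.      0.      1.    ]]
full_insert_1 [(0.8, [169.9, 200.2], 252), (0.5, [164.1, 149.2], 321)]
half_insert_1 [(0.66, [169.0, 113.7], 243), (0.48, [217.7, 201.1], 222)]
empty_insert [(0.69, [221.1, 105.9], 244)]
bucket_1 [(0.93, [174.7, 325.2], 708), (0.92, [209.3, 389.0], 794), (0.76, [224.6, 339.1], 723), (0.74, [162.7, 375.9], 728)]
dropper_vial [(0.42, [228.8, 159.5], 100)]
scene [[439.1709   0.     252.2859]
 [  0.     439.1709 191.0864]
 [  0.       0.       1.    ]] [[-0.7321  0.4542 -0.5076  1.0174]
 [ 0.6811  0.4782 -0.5544  0.5477]
 [-0.009  -0.7517 -0.6595  0.7027]
 [ 0.      0.      0.      1.    ]]
full_insert_1 [(0.9, [274.2, 315.9], 1046), (0.76, [232.9, 272.7], 780)]
half_insert_1 [(0.78, [305.2, 364.3], 1000), (0.69, [205.3, 314.5], 745)]
empty_insert [(0.68, [273.7, 414.9], 888)]
bucket_1 [(0.98, [115.5, 215.9], 452), (0.97, [125.5, 144.8], 497), (0.73, [108.1, 178.9], 645), (0.63, [133.2, 182.0], 336), (0.6, [275.5, 414.0], 811)]
dropper_vial [(0.72, [235.8, 355.6], 251), (0.58, [131.8, 185.2], 318)]
```

View pics/top0.png

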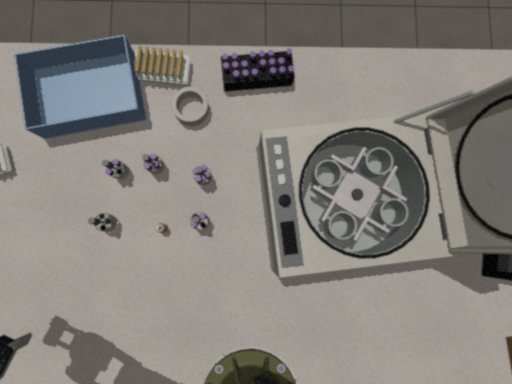

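View pics/scene0.png

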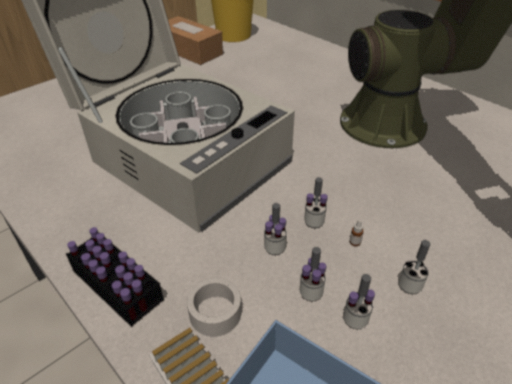

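```bash
cat > h.py <<'E'
from station import ctrl
import cv2,numpy as np
from scipy.optimize import minimize
np.set_printoptions(precision=4,suppress=True)
t=np.linspace(0,2*np.pi,24,endpoint=False)
def circ(r,z): return np.c_[r*np.cos(t),r*np.sin(t),np.full(24,z)]
INS=[np.r_[circ(.018,0),circ(.023,.01),circ(.023,.055)],np.r_[circ(.008,.084),circ(.008,.126)],np.r_[circ(.002,.055),circ(.002,.09)]]
CAPS=[np.r_[circ(.022,.078),circ(.023,.05)]]
BUC=[np.r_[circ(.032,.07),circ(.0335,.131)]]
def proj(P,p):
    T=np.linalg.inv(p['pose']);q=P@T[:3,:3].T+T[:3,3];q=q@p['K'].T;return q[:,:2]/q[:,2:]
def ray(c,p,z):
    d=p['pose'][:3,:3]@np.linalg.inv(p['K'])@[c[1],c[0],1];o=p['pose'][:3,3];return (o+d*(z-o[2])/d[2])[:2]
S=4
def render(parts,xy,p):
    m=np.zeros((384*S,512*S),np.uint8)
    for P in parts:
        h=cv2.convexHull(((proj(P+[*xy,0],p)+.5)*S*16-8).astype(np.float32)).astype(np.int32)
        cv2.fillConvexPoly(m,h,1,shift=4)
    return cv2.resize(m.astype(np.float32),(512,384),interpolation=cv2.INTER_AREA)
def iou(parts,xy,pm):  # pm: list of (picture,mask)
    s=0
    for p,m in pm:
        r=render(parts,xy,p);s+=np.minimum(r,m).sum()/np.maximum(r,m).sum()
    return s/len(pm)
def fit(parts,xy,pm):
    r=minimize(lambda v:-iou(parts,v,pm),xy,method='Nelder-Mead',options=dict(initial_simplex=np.array([xy,xy+[.01,0],xy+[0,.01]]),xatol=2e-4,fatol=1e-4))
    return r.x,-r.fun
E
python3 - <<'E'
from h import *
P={n:ctrl.camera(n) for n in('top','scene')}
T,Sc=P['top'],P['scene']
D={c:{n:ctrl.cut_out(c,P[n]) for n in P} for c in('full_insert_1','half_insert_1','empty_insert','bucket_1')}
for c in D:
    for n in P:
        for d in D[c][n]:
            p=P[n]; B=c=='bucket_1'
            parts=BUC if B else INS
            x0=ray(d['centre'],p,.1 if B else .05)
            x,s=fit(parts,x0,[(p,d['mask'])])
            print(c,n,round(d['conf'],2),x0,x,round(s,2))
im=T['color'][140:250,80:230];cv2.imwrite('pics/c1.png',cv2.resize(im,None,fx=5,fy=5,interpolation=cv2.INTER_CUBIC))
E
```

```text
full_insert_1 top 0.77 [0.5698 0.1287] [0.5701 0.1253] 0.87
full_insert_1 top 0.6 [0.602  0.2535] [0.5989 0.2514] 0.86
full_insert_1 scene 0.97 [0.5865 0.2472] [0.5963 0.2495] 0.8
full_insert_1 scene 0.81 [0.5693 0.1222] [0.5682 0.1238] 0.83
half_insert_1 top 0.89 [0.5846 0.3473] [0.5856 0.3456] 0.54
half_insert_1 top 0.52 [0.4588 0.1285] [0.4512 0.1296] 0.79
half_insert_1 scene 0.89 [0.4511 0.1257] [0.4469 0.1282] 0.76
half_insert_1 scene 0.65 [0.582  0.3457] [0.5833 0.3454] 0.85
empty_insert top 0.66 [0.4519 0.3709] [0.447 0.368] 0.53
empty_insert scene 0.95 [0.4604 0.3779] [0.4472 0.3721] 0.81
bucket_1 top 0.74 [ 0.4387 -0.2128] [ 0.4376 -0.2131] 0.88
bucket_1 top 0.74 [ 0.4727 -0.3427] [ 0.4684 -0.339 ] 0.9
bucket_1 top 0.6 [ 0.5964 -0.3103] [ 0.5916 -0.3056] 0.95
bucket_1 top 0.59 [ 0.5553 -0.1867] [ 0.5608 -0.1838] 0.93
bucket_1 scene 0.89 [ 0.4639 -0.3457] [ 0.4631 -0.3452] 0.87
bucket_1 scene 0.81 [ 0.4125 -0.237 ] [ 0.4215 -0.2301] 0.61
bucket_1 scene 0.81 [ 0.5759 -0.3283] [ 0.5767 -0.3343] 0.58
bucket_1 scene 0.73 [ 0.5357 -0.2311] [ 0.5179 -0.2518] 0.32
```

View pics/c1.png

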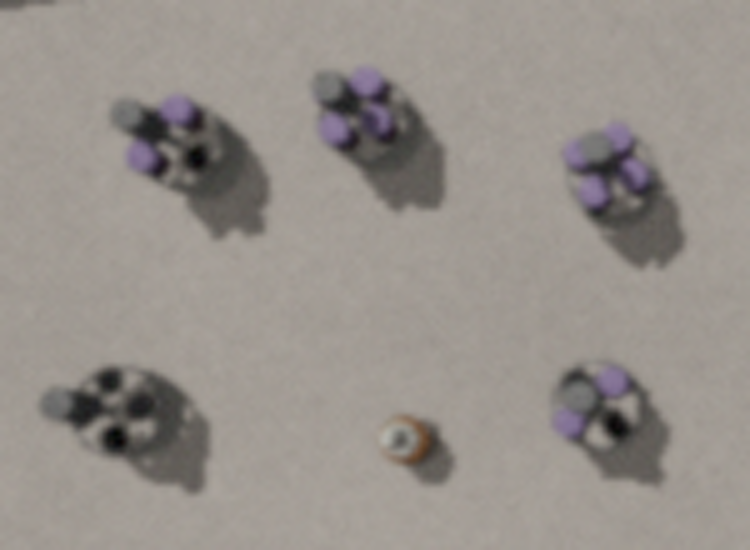

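Request:
move_arm([
  [0.5,0,0,0,0,0,0.1421],
  [0.5,0,0,0,0,0,0.1421],
  [0.5,0,0,0,0,0,0.1421],
  [0.5,0,0,0,0,0,0.1421],
  [0.5,0,0,0,0,0,0.1421],
  [0.5,0,0,0,0,0,0.1421],
  [0.5,0,0,0,0,0,0.1421],
  [0.5,0,0,0,0,0,0.1421],
  [0.5,-0.34,0.787,0,0,0,0],
  [0.5,-0.34,0.787,0,0,0,0],
  [0.5,-0.34,0.787,0,0,0,0],
  [0.5,-0.34,0.787,0,0,0,0],
  [0.5,-0.34,0.787,0,0,0,0],
  [0.5,-0.34,0.787,0,0,0,0],
  [0.5,-0.34,0.787,0,0,0,0],
  [0.5,-0.34,0.787,0,0,0,0],
  [0.5,-0.34,0.787,0,0,0,0],
  [0.5,0,0,0,0,0,0],
], force=20)

```text
time_s: 2.9
ee_pos: [0.5888, 0.3431, 0.2042]
eef_rot: [-3.141, 0.001, 1.567]
force: [-0.1, 0.7, -0.4]
grip_width: 0.0473
grip_force: 0.0
```

Request:
move_arm([
  [0.5,0.05,-0.08,0.4,0,0,0],
  [0.5,0,0,0.5,0,0,0],
  [0.5,0,0,0.5,0,0,0],
  [0.5,0,0,0.5,0,0,0],
  [0.5,0,0,0.26,0,0,0],
  [0.5,0,0,0.12,0,0,0],
  [0.5,0,0,0,0,0,0],
  [0.1,0,0,0,0,0,0],
  [0,0,0,0,0,0,0],
  [0,0,0,0,0,0,0],
  [0,0,0,0,0,0,0],
  [0,0,0,0,0,0,0],
  [0,0,0,0,0,0,0],
], force=20)

```text
time_s: 4.2
ee_pos: [0.5814, 0.3486, 0.0917]
eef_rot: [3.141, -0.0, 1.571]
force: [-0.5, 0.6, 1.7]
grip_width: 0.0158
grip_force: 20.0
```

Run:
```python
from h import *
p=ctrl.camera('scene');im=p['color'][180:340,260:460];cv2.imwrite('pics/c2.png',cv2.resize(im,None,fx=3.7,fy=3.7,interpolation=cv2.INTER_CUBIC))
```

```text
(no output)
```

View pics/c2.png

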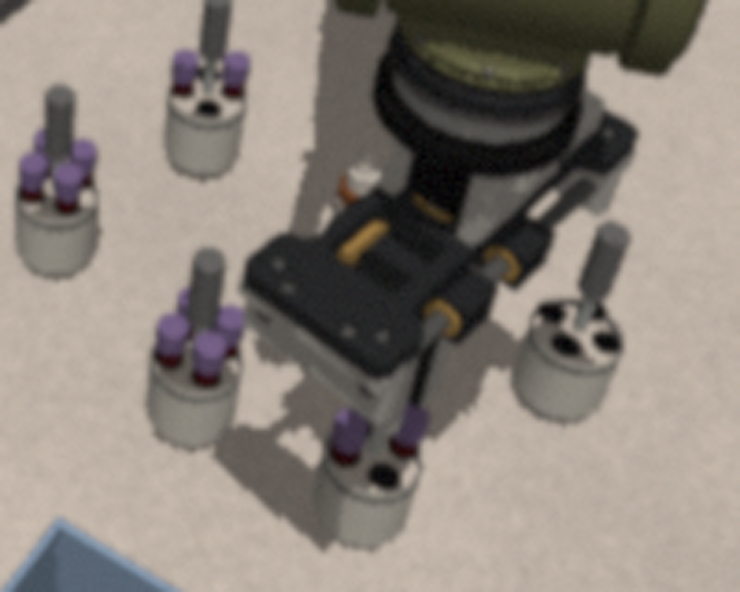

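Request:
move_arm([
  [0,0,0,-0.2,0,0,0],
  [0,0,0,-0.5,0,0,0],
  [0,0,0,-0.8,0,0,0],
  [0,0,0,-0.9,0,0,0],
  [0,0,0,-0.9,0,0,0],
  [0,0,0,-0.6,0,0,0],
  [0,0,0,-0.4,0,0,0],
  [0,-0.3,0,-0.1,0,0,0],
  [0,-0.6,0,0,0,0,0],
  [0,-0.8,0,0,0,0,0],
  [0,-0.8,0,0,0,0,0],
  [0,-0.8,0,0,0,0,0],
  [0,-0.8,0,0,0,0,0],
  [0,-0.8,0,0,0,0,0],
  [0,-0.8,0,0,0,0,0],
  [0,-0.8,0,0,0,0,0],
  [0,-0.5,0,0,0,0,0],
  [0,-0.2,0,0,0,0,0],
  [0,0,0,0,0,0,0],
  [0,0,0,0,0,0,0],
])

```text
time_s: 6.25
ee_pos: [0.5812, -0.0107, 0.3111]
eef_rot: [-3.141, -0.0, 1.571]
force: [0.1, 0.5, -2.0]
grip_width: 0.0156
grip_force: 20.0
```

```bash
cat > seen.py <<'E'
import sys
from h import *
from scipy.spatial.transform import Rotation as R
# held insert: fit xy offset from TCP at known height, and picture
def shift(parts,dz): return [P+[0,0,dz] for P in parts]
o=ctrl.get_obs();e=o['ee_pos'];dz=e[2]-.0917;print(e,o['grip_width'],o['force'])
for n in sys.argv[2:]:
    p=ctrl.camera(n)
    for d in ctrl.cut_out(sys.argv[1],p)[:4]:
        x0=ray(d['centre'],p,dz+.04)
        if np.hypot(*(x0-e[:2]))>.05: continue
        x,s=fit(shift(INS[:1],dz),x0,[(p,d['mask'])]);x2,s2=fit(shift(INS[:1]+CAPS,dz),x0,[(p,d['mask'])])
        print(n,round(d['conf'],2),x-e[:2],round(s,2),x2-e[:2],round(s2,2))
    c=proj(np.array([[*e[:2],e[2]-.05]]),p)[0].astype(int);c=np.clip(c,[60,50],[450,330])
    cv2.imwrite(f'pics/z_{n}_{o["time_s"]:.1f}.png',cv2.resize(p['color'][c[1]-50:c[1]+50,c[0]-60:c[0]+60],None,fx=5,fy=5,interpolation=cv2.INTER_CUBIC))
    print(f'pics/z_{n}_{o["time_s"]:.1f}.png')
E
python3 seen.py half_insert_1 scene top
```

```text
[ 0.5812 -0.0107  0.3111] 0.01559808318332664 [ 0.0631  0.4504 -2.0388]
scene 0.84 [-0.0024 -0.0053] 0.68 [-0.0006 -0.003 ] 0.82
pics/z_scene_6.2.png
pics/z_top_6.2.png
```

Request:
move_arm([
  [0,-0.3,0.03,0,0,0,0],
  [0,-0.6,0.05,0,0,0,0],
  [0,-0.8,0.05,0,0,0,0],
  [0,-0.8,0.05,0,0,0,0],
  [0,-0.8,0.05,0,0,0,0],
  [0,-0.8,0,0,0,0,0],
  [0,-0.8,0,0,0,0,0],
  [0,-0.6,0,0,0,0,0],
  [0,-0.36,0,0,0,0,0],
  [0,0,0,0.3,0,0,0],
  [0,0,0,0.4,0,0,0],
  [0,0,0,0.4,0,0,0],
  [0,0,0,0.3,0,0,0],
  [0,0,0,0,0,0,0],
  [0,0,0,0,0,0,0],
])

```text
time_s: 7.95
ee_pos: [0.5929, -0.3049, 0.242]
eef_rot: [3.141, 0.0, 1.571]
force: [0.7, -0.3, -0.4]
grip_width: 0.0156
grip_force: 20.0
```

```bash
python3 seen.py half_insert_1 scene
```

```text
[ 0.5929 -0.3049  0.242 ] 0.015624436501842628 [ 0.6956 -0.3075 -0.3602]
scene 0.81 [-0.0021 -0.0069] 0.68 [-0.0008 -0.0041] 0.79
pics/z_scene_8.0.png
```

```bash
ls pics
python3 - <<'E'
from h import *
a=[ctrl.camera(n) for n in('scene','top')]
b=[cv2.resize(p['color'][r:r+130,c:c+130],(400,400),interpolation=cv2.INTER_CUBIC) for p,r,c in((a[0],50,110),(a[1],120,290))]
cv2.imwrite('pics/d1.png',np.hstack(b))
E
```

```text
c1.png
c2.png
scene0.png
top0.png
z_scene_6.2.png
z_scene_8.0.png
z_top_6.2.png
```

View pics/d1.png

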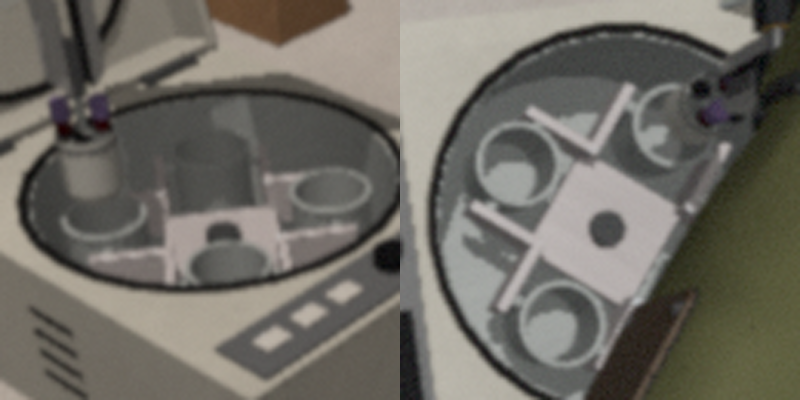

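Request:
move_arm([
  [0,0.03,0,0.1,0,0,0],
  [0,0,0,0.2,0,0,0],
  [0,0,0,0.2,0,0,0],
  [0,0,0,0.2,0,0,0],
  [0,0,0,0.2,0,0,0],
  [0,0,0,0.2,0,0,0],
  [0,0,0,0.2,0,0,0],
  [0,0,0,0.1,0,0,0],
  [0,0,0,0.1,0,0,0],
  [0,0,0,0.02,0,0,0],
  [0,0,0,0,0,0,0],
])

```text
time_s: 9.25
ee_pos: [0.593, -0.3029, 0.1656]
eef_rot: [3.141, 0.0, 1.571]
force: [0.1, 0.1, -1.0]
grip_width: 0.0155
grip_force: 20.0
```

Free going; now the last 4 mm in fine steps.

Request:
move_arm([
  [0,0,0,0.03,0,0,0],
  [0,0,0,0.02,0,0,0],
  [0,0,0,0.02,0,0,0],
  [0,0,0,0.01,0,0,0],
  [0,0,0,0.01,0,0,0],
  [0,0,0,0,0,0,0],
  [0,0,0,0,0,0,0],
])

```text
time_s: 9.95
ee_pos: [0.5932, -0.303, 0.1617]
eef_rot: [3.141, 0.001, 1.571]
force: [-0.8, -0.0, 5.6]
grip_width: 0.0158
grip_force: 20.0
```

Request:
move_arm([
  [0.4,0,0,0,0,0,0],
  [0.4,0,0,0,0,0,0],
  [0.4,0,0,0,0,0,0],
  [0.4,0,0,0,0,0,0],
  [0.4,0,0,-0.2,0,0,0],
  [0.4,0,0,-0.4,0,0,0],
  [0.4,0,0,-0.6,0,0,0],
  [0.4,0,0,-0.8,0,0,0],
  [0.4,0.3,0,-0.4,0,0,0],
  [0.4,0.7,0,0,0,0,0],
  [0.4,0.9,0,0,0,0,0],
  [0.4,0.9,0,0,0,0,0],
  [0.4,0.9,0,0,0,0,0],
  [0.4,0.9,0,0,0,0,0],
  [0.4,0.9,0,0,0,0,0],
])

```text
time_s: 11.45
ee_pos: [0.5927, -0.0261, 0.282]
eef_rot: [3.141, 0.0, 1.571]
force: [0.8, -0.4, 0.2]
grip_width: 0.0376
grip_force: 0.0
```

Run:
```python
from h import *
a=[ctrl.camera(n) for n in('scene','top')]
print([(round(d['conf'],2),d['centre']) for d in ctrl.cut_out('half_insert_1',a[0])])
b=[cv2.resize(p['color'][r:r+130,c:c+130],(400,400),interpolation=cv2.INTER_CUBIC) for p,r,c in((a[0],50,110),(a[1],120,290))]
cv2.imwrite('pics/d2.png',np.hstack(b))
```

```text
[(0.9, [205.5, 315.2]), (0.53, [113.9, 144.4])]
```

View pics/d2.png

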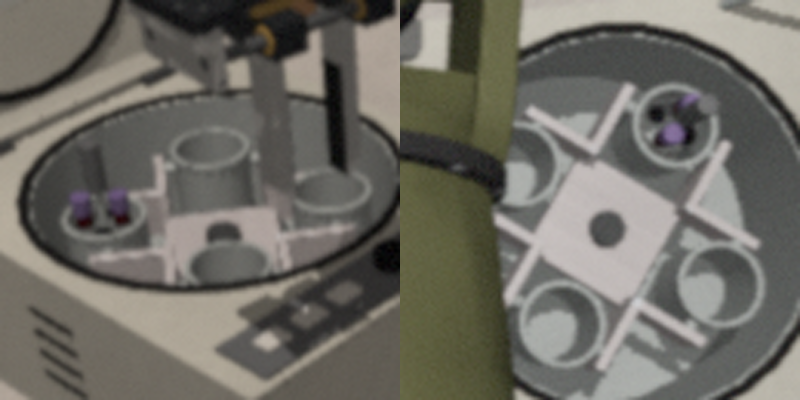

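Request:
move_arm([
  [0.4,0.8,0.03,0,0,0,0],
  [0.4,0.9,0.06,0,0,0,0],
  [0.4,0.9,0,0,0,0,0],
  [0.4,0.9,0,0,0,0,0],
  [0.4,0.9,0,0,0,0,0],
  [0.4,0.7,0,0.2,0,0,0],
  [0.4,0.41,0,0.4,0,0,0],
  [0.4,0,0,0.6,0,0,0],
  [0.4,0,0,0.6,0,0,0],
  [0.4,0,0,0.6,0,0,0],
  [0.4,0,0,0.6,0,0,0],
  [0.4,0,0,0.4,0,0,0],
  [0.4,0,0,0.3,0,0,0],
  [0.4,0,0,0,0,0,0],
  [0.4,0,0,0,0,0,0],
])

```text
time_s: 13.1
ee_pos: [0.598, 0.2473, 0.0969]
eef_rot: [3.141, -0.0, 1.57]
force: [1.2, 0.4, 0.4]
grip_width: 0.0369
grip_force: 0.0
```

Correct y +3 mm, z −5 mm, then close, and start lifting.

Request:
move_arm([
  [0.4,0.06,0,0.1,0,0,0],
  [0.4,0,0,0,0,0,0],
  [0,0,0,0,0,0,0],
  [0,0,0,0,0,0,0],
  [0,0,0,0,0,0,0],
  [0,0,0,0,0,0,0],
  [0,0,0,0,0,0,0],
])

```text
time_s: 13.8
ee_pos: [0.5974, 0.2506, 0.091]
eef_rot: [3.141, -0.0, 1.571]
force: [-0.1, -0.9, 0.9]
grip_width: 0.0153
grip_force: 20.0
```

Request:
move_arm([
  [0,0,0,-0.2,0,0,0],
  [0,0,0,-0.5,0,0,0],
  [0,0,0,-0.8,0,0,0],
  [0,0,0,-0.9,0,0,0],
  [0,0,0,-0.9,0,0,0],
  [0,0,0,-0.6,0,0,0],
  [0,0,0,-0.4,0,0,0],
  [0,-0.3,-0.08,-0.1,0,0,0],
  [0,-0.6,-0.15,0,0,0,0],
  [0,-0.8,-0.2,0,0,0,0],
  [0,-0.8,-0.2,0,0,0,0],
  [0,-0.8,-0.2,0,0,0,0],
  [0,-0.8,-0.2,0,0,0,0],
  [0,-0.8,-0.2,0,0,0,0],
  [0,-0.8,-0.2,0,0,0,0],
  [0,-0.8,-0.2,0,0,0,0],
  [0,-0.8,-0.2,0,0,0,0],
  [0,-0.8,-0.2,0,0,0,0],
])

```text
time_s: 15.6
ee_pos: [0.4941, -0.1563, 0.3102]
eef_rot: [-3.141, -0.0, 1.571]
force: [0.6, -0.8, -1.8]
grip_width: 0.0154
grip_force: 20.0
```

Request:
move_arm([
  [0,-0.8,-0.15,0,0,0,0],
  [0,-0.8,-0.15,0,0,0,0],
  [0,-0.8,-0.15,0,0,0,0],
  [0,-0.6,-0.1,0,0,0,0],
  [0,-0.4,0,0,0,0,0],
  [0,-0.26,0,0,0,0,0],
  [0,0,0,0.3,0,0,0],
  [0,0,0,0.4,0,0,0],
  [0,0,0,0.4,0,0,0],
  [0,0,0,0.3,0,0,0],
  [0,0,0,0,0,0,0],
  [0,0,0,0,0,0,0],
])

```text
time_s: 16.8
ee_pos: [0.4683, -0.3372, 0.2413]
eef_rot: [-3.142, -0.0, 1.571]
force: [0.2, -0.0, -0.1]
grip_width: 0.0158
grip_force: 20.0
```

```bash
python3 seen.py full_insert_1 scene
```

```text
[ 0.4683 -0.3372  0.2413] 0.01580845559756189 [ 0.1749 -0.0217 -0.1079]
scene 0.56 [-0.0031 -0.0024] 0.65 [-0.0019 -0.0005] 0.8
pics/z_scene_16.8.png
```

Request:
move_arm([
  [0,0,0.02,0.1,0,0,0],
  [0,0,0,0.2,0,0,0],
  [0,0,0,0.2,0,0,0],
  [0,0,0,0.2,0,0,0],
  [0,0,0,0.2,0,0,0],
  [0,0,0,0.2,0,0,0],
  [0,0,0,0.2,0,0,0],
  [0,0,0,0.1,0,0,0],
  [0,0,0,0.1,0,0,0],
  [0,0,0,0.03,0,0,0],
  [0,0,0,0.02,0,0,0],
  [0,0,0,0.02,0,0,0],
  [0,0,0,0.02,0,0,0],
  [0,0,0,0,0,0,0],
  [0,0,0,0,0,0,0],
])

```text
time_s: 18.4
ee_pos: [0.4695, -0.3374, 0.1616]
eef_rot: [3.141, 0.0, 1.571]
force: [-0.2, 0.2, -1.5]
grip_width: 0.0157
grip_force: 20.0
```

Request:
move_arm([
  [0,0,0,0.02,0,0,0],
  [0,0,0,0.01,0,0,0],
  [0,0,0,0,0,0,0],
  [0,0,0,0,0,0,0],
])

```text
time_s: 18.8
ee_pos: [0.4698, -0.3376, 0.161]
eef_rot: [3.14, 0.001, 1.571]
force: [-1.8, 1.3, 5.9]
grip_width: 0.0155
grip_force: 20.0
```

Request:
move_arm([
  [0.4,0,0,0,0,0,0],
  [0.4,0,0,0,0,0,0],
  [0.4,0,0,0,0,0,0],
  [0.4,0,0,0,0,0,0],
  [0.4,0,0,-0.2,0,0,0],
  [0.4,0,0,-0.4,0,0,0],
  [0.4,0,0,-0.6,0,0,0],
  [0.4,0,0,-0.8,0,0,0],
  [0.4,0.3,0.1,-0.4,0,0,0],
  [0.4,0.7,0.1,0,0,0,0],
  [0.4,0.9,0.2,0,0,0,0],
  [0.4,0.9,0.2,0,0,0,0],
  [0.4,0.9,0.2,0,0,0,0],
  [0.4,0.9,0.2,0,0,0,0],
  [0.4,0.9,0.2,0,0,0,0],
  [0.4,0.9,0.2,0,0,0,0],
  [0.4,0.9,0.2,0,0,0,0],
  [0.4,0.9,0.2,0,0,0,0],
  [0.4,0.7,0.2,0,0,0,0],
  [0.4,0.34,0,0,0,0,0],
])

```text
time_s: 20.8
ee_pos: [0.5696, 0.1273, 0.2802]
eef_rot: [3.141, -0.0, 1.573]
force: [0.2, -0.2, -0.5]
grip_width: 0.0376
grip_force: 0.0
```

Request:
move_arm([
  [0.4,0,0,0.3,0,0,0],
  [0.4,0,0,0.6,0,0,0],
  [0.4,0,0,0.7,0,0,0],
  [0.4,0,0,0.7,0,0,0],
  [0.4,0,0,0.6,0,0,0],
  [0.4,0,0,0.4,0,0,0],
  [0.4,0,0,0.2,0,0,0],
  [0.4,0,0,0,0,0,0],
  [0.4,0,0,0,0,0,0],
])

```text
time_s: 21.7
ee_pos: [0.5699, 0.1245, 0.1062]
eef_rot: [3.14, -0.0, 1.571]
force: [0.1, -0.4, -0.7]
grip_width: 0.0376
grip_force: 0.0
```

Run:
```python
from h import *
a=[ctrl.camera(n) for n in('scene','top')]
b=[cv2.resize(p['color'][r:r+130,c:c+130],(400,400),interpolation=cv2.INTER_CUBIC) for p,r,c in((a[0],50,110),(a[1],120,290))]
cv2.imwrite('pics/d3.png',np.hstack(b))
for c in('full_insert_1','half_insert_1'):
  for d in ctrl.cut_out(c,a[0]):
    if d['centre'][0]<180: continue
    x,s=fit(INS[:1]+CAPS,ray(d['centre'],a[0],.05),[(a[0],d['mask'])]);print(c,round(d['conf'],2),x,round(s,2))
```

```text
full_insert_1 0.74 [0.5686 0.1243] 0.81
half_insert_1 0.95 [0.4494 0.1302] 0.79
```

View pics/d3.png

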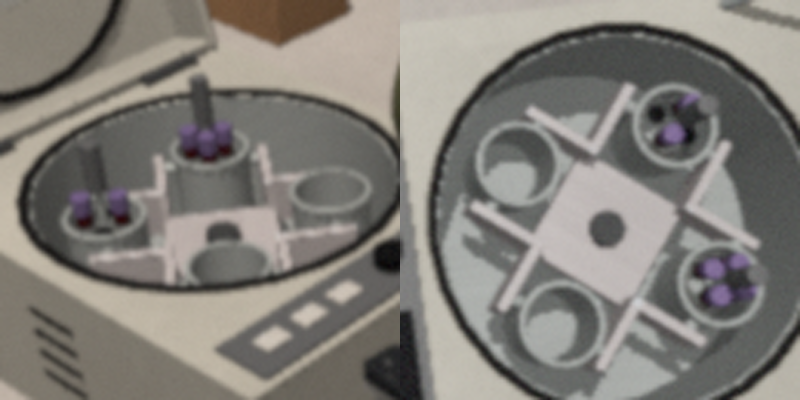

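Request:
move_arm([
  [0.4,0,0,0.2,0,0,0],
  [0.4,0,0,0.1,0,0,0],
  [0.4,0,0,0,0,0,0],
  [0,0,0,0,0,0,0],
  [0,0,0,0,0,0,0],
  [0,0,0,0,0,0,0],
  [0,0,0,0,0,0,0],
  [0,0,0,0,0,0,0],
])

```text
time_s: 22.7
ee_pos: [0.5695, 0.1246, 0.0902]
eef_rot: [3.141, -0.0, 1.571]
force: [-1.2, -0.2, 1.1]
grip_width: 0.0154
grip_force: 20.0
```

Request:
move_arm([
  [0,0,0,-0.2,0,0,0],
  [0,0,0,-0.5,0,0,0],
  [0,0,0,-0.8,0,0,0],
  [0,0,0,-0.9,0,0,0],
  [0,0,0,-0.9,0,0,0],
  [0,0,0,-0.6,0,0,0],
  [0,0,0,-0.4,0,0,0],
  [0,-0.3,-0.08,-0.1,0,0,0],
  [0,-0.6,-0.09,0,0,0,0],
  [0,-0.8,0,0,0,0,0],
  [0,-0.8,0,0,0,0,0],
  [0,-0.8,0,0,0,0,0],
  [0,-0.8,0,0,0,0,0],
  [0,-0.8,0,0,0,0,0],
  [0,-0.6,0,0,0,0,0],
  [0,-0.4,0,0,0,0,0],
  [0,-0.26,0,0,0,0,0],
  [0,0,0,0,0,0,0],
])

```text
time_s: 24.5
ee_pos: [0.5603, -0.1848, 0.3092]
eef_rot: [-3.14, -0.0, 1.569]
force: [-0.3, 0.7, -2.0]
grip_width: 0.016
grip_force: 20.0
```

Request:
move_arm([
  [0,0,0,0.3,0,0,0],
  [0,0,0,0.4,0,0,0],
  [0,0,0,0.4,0,0,0],
  [0,0,0,0.3,0,0,0],
  [0,0,0,0,0,0,0],
  [0,0,0,0,0,0,0],
])

```text
time_s: 25.1
ee_pos: [0.561, -0.1827, 0.2405]
eef_rot: [3.141, -0.0, 1.572]
force: [0.4, 0.0, -0.4]
grip_width: 0.0158
grip_force: 20.0
```

```bash
python3 seen.py full_insert_1 scene
```

```text
[ 0.561  -0.1827  0.2405] 0.01577883288036684 [ 0.4063  0.0224 -0.4367]
scene 0.91 [-0.0034 -0.0049] 0.66 [-0.0022 -0.0028] 0.86
pics/z_scene_25.1.png
```

Request:
move_arm([
  [0,0.03,0.02,0.1,0,0,0],
  [0,0,0,0.2,0,0,0],
  [0,0,0,0.2,0,0,0],
  [0,0,0,0.2,0,0,0],
  [0,0,0,0.2,0,0,0],
  [0,0,0,0.2,0,0,0],
  [0,0,0,0.2,0,0,0],
  [0,0,0,0.1,0,0,0],
  [0,0,0,0.1,0,0,0],
  [0,0,0,0.03,0,0,0],
  [0,0,0,0.02,0,0,0],
  [0,0,0,0.02,0,0,0],
  [0,0,0,0.02,0,0,0],
  [0,0,0,0,0,0,0],
  [0,0,0,0,0,0,0],
])

```text
time_s: 26.7
ee_pos: [0.562, -0.1819, 0.1606]
eef_rot: [3.141, 0.0, 1.571]
force: [0.2, -0.0, -0.3]
grip_width: 0.0157
grip_force: 20.0
```

Request:
move_arm([
  [0,0,0,0.02,0,0,0],
  [0,0,0,0,0,0,0],
  [0,0,0,0,0,0,0],
])

```text
time_s: 27.0
ee_pos: [0.5622, -0.182, 0.1601]
eef_rot: [3.141, 0.0, 1.571]
force: [-1.1, -0.5, 6.0]
grip_width: 0.016
grip_force: 20.0
```

Request:
move_arm([
  [0.4,0,0,0,0,0,0],
  [0.4,0,0,0,0,0,0],
  [0.4,0,0,0,0,0,0],
  [0.4,0,0,0,0,0,0],
  [0.4,0,0,-0.2,0,0,0],
  [0.4,0,0,-0.4,0,0,0],
  [0.4,0,0,-0.6,0,0,0],
  [0.4,0,0,-0.8,0,0,0],
  [0.4,0.3,0,-0.4,0,0,0],
  [0.4,0.7,-0.3,0,0,0,0],
  [0.4,0.8,-0.4,0,0,0,0],
  [0.4,0.8,-0.4,0,0,0,0],
  [0.4,0.8,-0.4,0,0,0,0],
  [0.4,0.8,-0.4,0,0,0,0],
  [0.4,0.8,-0.34,0,0,0,0],
  [0.4,0.7,0,0,0,0,0],
  [0.4,0.4,0,0,0,0,0],
  [0.4,0.13,0,0,0,0,0],
])

```text
time_s: 28.8
ee_pos: [0.4497, 0.1311, 0.2802]
eef_rot: [3.141, -0.0, 1.573]
force: [-0.3, -0.6, 0.4]
grip_width: 0.0373
grip_force: 0.0
```

Request:
move_arm([
  [0.4,0,0,0.3,0,0,0],
  [0.4,0,0,0.6,0,0,0],
  [0.4,0,0,0.7,0,0,0],
  [0.4,0,0,0.7,0,0,0],
  [0.4,0,0,0.6,0,0,0],
  [0.4,0,0,0.4,0,0,0],
  [0.4,0,0,0.2,0,0,0],
  [0.4,0,0,0,0,0,0],
  [0.4,0,0,0,0,0,0],
])

```text
time_s: 29.7
ee_pos: [0.4505, 0.1294, 0.1055]
eef_rot: [3.14, -0.0, 1.571]
force: [0.2, -0.8, 0.7]
grip_width: 0.0378
grip_force: 0.0
```

Request:
move_arm([
  [0.4,0,0,0.2,0,0,0],
  [0.4,0,0,0.08,0,0,0],
  [0.4,0,0,0,0,0,0],
  [0,0,0,0,0,0,0],
  [0,0,0,0,0,0,0],
  [0,0,0,0,0,0,0],
  [0,0,0,0,0,0,0],
  [0,0,0,0,0,0,0],
])

```text
time_s: 30.5
ee_pos: [0.45, 0.1296, 0.0906]
eef_rot: [3.141, -0.0, 1.571]
force: [0.1, -0.5, 1.3]
grip_width: 0.0156
grip_force: 20.0
```

Request:
move_arm([
  [0,0,0,-0.2,0,0,0],
  [0,0,0,-0.5,0,0,0],
  [0,0,0,-0.8,0,0,0],
  [0,0,0,-0.9,0,0,0],
  [0,0,0,-0.9,0,0,0],
  [0,0,0,-0.6,0,0,0],
  [0,0,0,-0.4,0,0,0],
  [0,-0.3,-0.1,-0.1,0,0,0],
  [0,-0.6,-0.15,0,0,0,0],
  [0,-0.8,0,0,0,0,0],
  [0,-0.8,0,0,0,0,0],
  [0,-0.8,0,0,0,0,0],
  [0,-0.8,0,0,0,0,0],
  [0,-0.8,0,0,0,0,0],
  [0,-0.8,0,0,0,0,0],
  [0,-0.6,0,0,0,0,0],
  [0,-0.4,0,0,0,0,0],
  [0,-0.18,0,0,0,0,0],
  [0,0,0,0,0,0,0],
])

```text
time_s: 32.4
ee_pos: [0.4368, -0.2151, 0.3099]
eef_rot: [-3.141, -0.001, 1.57]
force: [-0.6, 0.2, -0.3]
grip_width: 0.0159
grip_force: 20.0
```

Request:
move_arm([
  [0,0,0,0.3,0,0,0],
  [0,0,0,0.4,0,0,0],
  [0,0,0,0.4,0,0,0],
  [0,0,0,0.3,0,0,0],
  [0,0,0,0,0,0,0],
  [0,0,0,0,0,0,0],
])

```text
time_s: 33.0
ee_pos: [0.4375, -0.2138, 0.241]
eef_rot: [3.141, 0.0, 1.572]
force: [-0.0, 0.4, 0.2]
grip_width: 0.0157
grip_force: 20.0
```

```bash
python3 seen.py half_insert_1 scene
```

```text
[ 0.4375 -0.2138  0.241 ] 0.015676070214746634 [-0.0182  0.3862  0.2458]
scene 0.85 [-0.0041 -0.0037] 0.66 [-0.0028 -0.0027] 0.85
pics/z_scene_33.0.png
```

Request:
move_arm([
  [0,0.02,0.03,0.1,0,0,0],
  [0,0,0,0.2,0,0,0],
  [0,0,0,0.2,0,0,0],
  [0,0,0,0.2,0,0,0],
  [0,0,0,0.2,0,0,0],
  [0,0,0,0.2,0,0,0],
  [0,0,0,0.2,0,0,0],
  [0,0,0,0.1,0,0,0],
  [0,0,0,0.1,0,0,0],
  [0,0,0,0.03,0,0,0],
  [0,0,0,0.02,0,0,0],
  [0,0,0,0.02,0,0,0],
  [0,0,0,0.02,0,0,0],
  [0,0,0,0,0,0,0],
  [0,0,0,0,0,0,0],
])

```text
time_s: 34.6
ee_pos: [0.439, -0.2134, 0.161]
eef_rot: [3.141, 0.0, 1.571]
force: [-0.2, 0.4, -0.7]
grip_width: 0.0152
grip_force: 20.0
```

Request:
move_arm([
  [0,0,0,0.02,0,0,0],
  [0,0,0,0,0,0,0],
  [0,0,0,0,0,0,0],
])

```text
time_s: 34.9
ee_pos: [0.4392, -0.2136, 0.1605]
eef_rot: [3.141, 0.001, 1.571]
force: [0.4, 0.5, 6.0]
grip_width: 0.0156
grip_force: 20.0
```

Seated. Release, rise, move clear.

Request:
move_arm([
  [0.4,0,0,0,0,0,0],
  [0.4,0,0,0,0,0,0],
  [0.4,0,0,0,0,0,0],
  [0.4,0,0,0,0,0,0],
  [0.4,0,0,-0.2,0,0,0],
  [0.4,0,0,-0.4,0,0,0],
  [0.4,0,0,-0.6,0,0,0],
  [0.4,0,0,-0.8,0,0,0],
  [0.4,0.3,0,-0.4,0,0,0],
  [0.4,0.7,0,0,0,0,0],
  [0.4,0.8,0,0,0,0,0],
  [0.4,0.8,0,0,0,0,0],
  [0.4,0.8,0,0,0,0,0],
  [0.4,0.8,0,0,0,0,0],
  [0.4,0.8,0,0,0,0,0],
  [0.4,0.7,0,0,0,0,0],
  [0.4,0.4,0,0,0,0,0],
  [0.4,0,0,0,0,0,0],
  [0.4,0,0,0,0,0,0],
  [0.4,0,0,0,0,0,0],
])

```text
time_s: 36.9
ee_pos: [0.439, 0.0907, 0.2802]
eef_rot: [3.141, 0.0, 1.57]
force: [-0.5, -0.2, -0.2]
grip_width: 0.0372
grip_force: 0.0
```

Run:
```python
from h import *
a=[ctrl.camera(n) for n in('scene','top')]
b=[cv2.resize(p['color'][r:r+130,c:c+130],(400,400),interpolation=cv2.INTER_CUBIC) for p,r,c in((a[0],50,110),(a[1],120,290))]
b2=cv2.resize(a[0]['color'][180:300,300:460],(267,200))
cv2.imwrite('pics/d4.png',np.vstack([np.hstack(b),np.pad(b2,((0,0),(0,533),(0,0)))]))
```

```text
(no output)
```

View pics/d4.png

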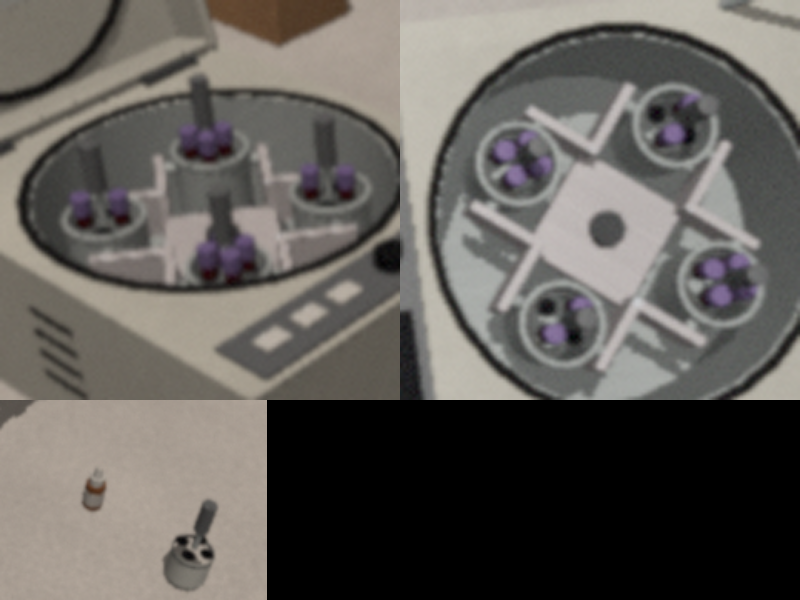

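All four inserts stand upright in their buckets. In the right-hand panel the full ones, at (517,163) and (720,283), face each other, as do the half ones, at (675,125) and (562,323). The vial and the empty insert still stand on the bench.

```bash
python3 -c "
from station import ctrl
print(ctrl.hand_in())"
```

```text
the job is handed in; nothing more can be done
None
```

The job is handed in: all four loaded inserts are down on their bucket floors, full opposite full and half opposite half, with the empty insert and the vial left standing; the clock read about 37 s of the 136 s allowed.

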